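# Hang the pail on the spring balance by its bail

## Robot

A 6-joint arm with a two-finger parallel gripper is mounted at the origin on a cart in front of the work surface, level with it; the furniture and walls round the work are solid. World frame = base frame: x ahead of the robot, y to its left, z up, the work surface at z = 0. Lengths are in m, angles in rad, forces in N, time in s.
With the tool pointing down it reaches from about 0.325 to 0.9 m from the base axis. Payload 6.1 kg.
Tool frame: the origin (TCP) lies midway between the tips of the shut fingers; the grasp point (between the pads) lies 19 mm behind it; z points along the fingers, y is the line along which they close (so a half turn about z gives the same grasp; the last joint's range is limited). The gripper opens to 87 mm and grips with 3 to 60 N. Pads are 19 mm wide; open, the fingers measure 117 mm over their backs; the gripper's body (75 mm by 190 mm) begins 51 mm behind the grasp point.
Start: joints at [-1.42, 0.22, 1.526, -0, 1.395, -0.126], TCP at [0.171, -0.601, 0.223] pointing down, gripper open.
Joint ranges: [-2.98, 2.98], [-0.91, 2.08], [0.09, 2.57], [-1.24, 4.39], [0.2, 2.65], [-2.68, 2.68]. Speed limits (rad/s): [2.57, 2.57, 3.01, 3.14, 3.14, 3.14].

## Interface

Orientations are given as a rotation vector (axis times angle).
In Python, from bench import arm gives the robot as it stands. The module is installed in compiled form; this text tells all that it offers.
- The arm moves only by the tool jog_arm, never from a script. Its argument "moves" is a list of rows, each a list of 2 entries, a list of its own where there are three numbers: the shift along the tool's x, y, z as a fraction of full scale, then the turn about the tool's z as a fraction of full scale. A call has 1 to 20 rows; each row shifts and turns the commanded pose from where the row before left it, along the tool's axes as they then stand; what a row does not reach is not made up. Full scale, the value 1, is 0.2 m for a shift and pi rad for a turn. A row lasts 1/12 s, in which the tool goes at most 41.7 mm and 7.16 degrees, less where a joint would pass 70% of its speed; a pose out of reach is approached as far as the arm can. A call with a number of a shift or a turn outside -1 to 1 is refused whole. A call with a gripper value outside its range is refused whole. "hand" is the opening, from 0 (shut) to 1 (fully open), set as the call begins (left out, the last holds). The fingers move at their own pace and stop on an object; the grip force is fixed at half the most. Time passes only in rows, so rows that do not move let the fingers close. It gives the time, the measured TCP pose, the force, the opening and the grip force at its end, in the units of the state.
- arm.observe(): the state, without advancing time (a new reading comes with each control period).
- arm.camera(name): name is "scene" or "side" or "wrist"; returns the picture (420x560x3 uint8, red, green, blue); there is no depth.
- arm.get_calibration(name): a dict with "camera_matrix" (3x3 intrinsics, pixels), "xyz" and "rotation" of the camera in the world. Camera axes: x right, y down, z forward; pixel columns grow to the right and rows downward; lengths in m; the calibration is good to about 2 mm. The wrist camera is an equidistant fisheye: a pixel r from the principal point sees the ray r / f radians off the axis. A picture is of the moment at which its call begins: read the wrist's pose just before it. get_calibration takes no time and is no camera call; for the wrist camera it gives the pose at the moment of the call.
- arm.sign_off(): hands the job in; it is judged then, once.
The state is a dict: "time": time; "joints": joint angles; "joint_vel": joint speeds; "joint_torque": joint torques, N m; "ee_pos": TCP position; "eef_rot": TCP orientation; "force": force on the tool from outside, world axes, zero at the start; "torque": the same for the moment, N m; "width": opening from 0.0 (shut) to 1.0 (fully open); "gripper_force": force on a finger pad.
Only numpy, scipy, OpenCV 4.12 (cv2) and the standard library are available. Lean on these libraries where they do the work, as an engineer would, in place of code of your own. Each camera call takes 0.05 s, during which the arm holds its last target. There are 200 camera calls.

## Task

While the small steel pail stands on the worktop, raise its flat-lying wire bail upright. Then carry the pail by the bail, without tipping it, to the spring balance and press the bail gently down through the sprung keeper until it snaps in and lies in both hooks of the yoke with the keeper closed above it; let go and leave the pail hanging there freely and still. Do not force the balance down hard, and do not disturb the loose jar and cap standing about.

Things in the scene. Friction and masses are not known exactly. Their poses are not given: they have to be found in the camera images.
- pail_centre (a point): Small open stainless pail, 120 mm wide at the rim, 100 at the foot, 80 high, 0.32 to 0.55 kg. The point is on its axis, 40 mm above its underside. z is up; the bail is hinged in ears on its y axis at y = +66 and -66 mm, 32 mm above this point (72 mm above the underside). The flat bail points along its -x.
- bail_mid (a point): Middle of the top bar of the pail's wire bail (6 mm wire), inside a black grip sleeve, 11 mm thick, 30 mm long, that turns freely on the wire. The bar is straight for 96 mm along y, 115 mm from the hinge line through the ears. Lying flat it is 72 mm above the worktop with 50 mm free between it and the rim, for pinching it from above; upright it is 187 mm above the pail's underside.
- bail (a joint): Swing of the bail about its ears: 0 lying flat along the pail's -x (rests on a stop), 1.57 upright, 3.14 flat on the other side. It swings freely and falls back when let go.
- seat (a point): Where the middle of the bail's bar must end: half-way between the yoke's two hooks, at wire-centre height when the wire rests in both. 250 mm above the worktop unloaded; sinks with the yoke. x points from the hooks' tips to the balance's column, y along the line through both hooks (the bar must lie along y), z up.
- hook_tip (a point): Point midway between the two hooks' tops. Hooks: 8 mm rods at y = +32 and -32 mm of the seat frame, open upward, 56 mm free between them for a gripper holding the bar's middle. Tips' inner faces are upright at x = -14 mm up to z = 34 mm, then flare out to this point, x = -27, z = 50 mm. Shanks' inner faces x = +14 mm.
- balance: Spring balance, fixed: grey column 250 mm high, 150 mm behind the seat (+x), on a flat base 14 mm high that reaches under it. Origin on the worktop straight below the seat; axes as the seat's. The yoke's two arms run back from the hooks to a crossbar at x = 86 mm; nothing lies between them nearer than that. Bring the pail in from the front (-x), hooks passing between rim and bar.
- keeper (a joint): Sprung keeper closing both hooks: two 5 mm rods hinged on the shanks at x = 18, z = 34 mm of the seat frame, 29 mm long, reaching to the tips. 0 closed (level), up to 1.3 pushed down; never upward. Press the wire down on it at x = -6 to -10 mm until it slips past the rods' ends and the keeper snaps shut above it (the press force then drops). The pail's weight alone does not open it.
- carriage (a joint): How far the yoke has sunk on the balance's damped spring, m: 0 unloaded, end stop at 0.045. The yoke gives way while the keeper is pressed, so going to the seat's unloaded place is not enough: press on by feel until it snaps. The keeper gives at about 9 to 16 N, and the balance must not be loaded with more than 22 N.
- jar_side_c (a point): Loose glass jar, 70 mm wide, 113 mm high, its centre half-way up. Bystander.
- cap_front_c (a point): Loose flat jar cap, 64 mm wide, 10 mm high, its centre half-way up. Bystander.

How it is judged:
On the way, in this order (a step that is already met when the one before it is completed fails the run):
1. the bail is raised upright while the pail stands on the worktop (value of joint bail between 1.3 and 1.85 rad and height (world z) of pail_centre below 0.048 m and angle between pail_centre's own z axis and vertical below 0.1 rad), for 0.2 s.
2. the bail lies in both hooks of the yoke with the keeper closed above it (x of bail_mid in the frame of seat between -0.014 and 0.014 m and y of bail_mid in the frame of seat between -0.015 and 0.015 m and z of bail_mid in the frame of seat between -0.008 and 0.016 m and value of joint keeper below 0.15 rad), for 0.2 s.
At the end, for the whole second after the job is handed in: The bail's top bar lies in both hooks (within 14 mm of the seat across the hooks, 15 mm along the bar, from 8 mm below to 16 mm above it), the keeper is closed above it (under 0.15 rad), and the pail hangs released, clear of the worktop, upright within 0.2 rad and still (under 0.04 m/s) (all of step 2 and height (world z) of pail_centre above 0.06 m and angle between pail_centre's own z axis and vertical below 0.2 rad and linear speed of pail below 0.04 m/s and contact force between the fingers and pail below 0.1 N); the robot touches nothing.
It fails at once if the balance is loaded with more than 22 N (contact force between balance and anything else above 22 N).
It fails at once if the pail is tipped by more than 0.6 rad (angle between pail_centre's own z axis and vertical above 0.6 rad).
It fails at once if the loose jar is moved by more than 30 mm (distance of jar_side_c from where it was at the start of the episode above 0.03 m).
It fails at once if the loose cap is moved by more than 30 mm (distance of cap_front_c from where it was at the start of the episode above 0.03 m).
It also fails if it takes over 72 s, if anything falls off the work surface, if the arm or the gripper's body presses on something with over 40 N, if the wrist force passes 120 N, or if a joint passes its speed limit or range.

## Working session

There is one attempt and no reset: what is moved stays moved. The work goes in short steps, Python scripts to look and compute and a tool call to move; the robot and the scene stay as the last step left them, time stands still between calls to the robot, and variables do not carry over. Pictures are saved under pics/ and viewed, at most 10 in all, crops included, and the job is handed in when it is done.

Besides the shell and the picture viewer there is one more tool, called after ">>>" as a command line: name --argument value ..., lists and objects as JSON in quotes. jog_arm: Moves the arm, as the interface text tells. Shift numbers are shares of 0.2 m and turn numbers shares of pi rad, none past 1 either way. Its arguments: {"type":"object","properties":{"moves":{"type":"array"},"hand":{"type":"number"}},"required":["moves"]}

```bash
mkdir -p pics; python3 - <<'E'
from bench import arm
import cv2,json
s=arm.observe(); print(s['time'],s['ee_pos'],s['eef_rot'],s['width'])
for n in ['scene','side']:
    c=arm.get_calibration(n); print(n,c)
    cv2.imwrite(f'pics/{n}0.png',cv2.resize(arm.camera(n)[:,:,::-1],(800,600),interpolation=cv2.INTER_CUBIC))
E
```

```text
0.0 [ 0.17068641 -0.60060367  0.22144489] [-3.10967022e+00 -4.33073074e-01  5.36156870e-05] 1.004562656265631
scene {'camera_matrix': array([[483.68444165,   0.        , 284.34407188],
       [  0.        , 483.68444165, 209.57078852],
       [  0.        ,   0.        ,   1.        ]]), 'xyz': array([ 0.05327538, -0.82193532,  0.93334144]), 'rotation': array([-2.28504758,  0.99782196, -0.3490328 ])}
side {'camera_matrix': array([[480.3318146 ,   0.        , 282.93344791],
       [  0.        , 480.3318146 , 215.62566841],
       [  0.        ,   0.        ,   1.        ]]), 'xyz': array([ 0.14514864, -1.23590166,  0.74253537]), 'rotation': array([-2.07676702,  0.42297417, -0.22483941])}
```

View pics/scene0.png

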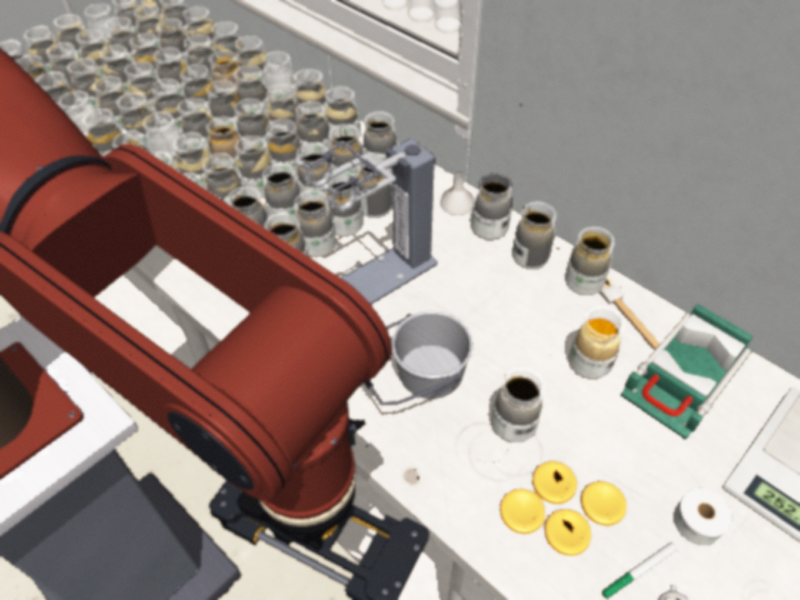

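View pics/side0.png

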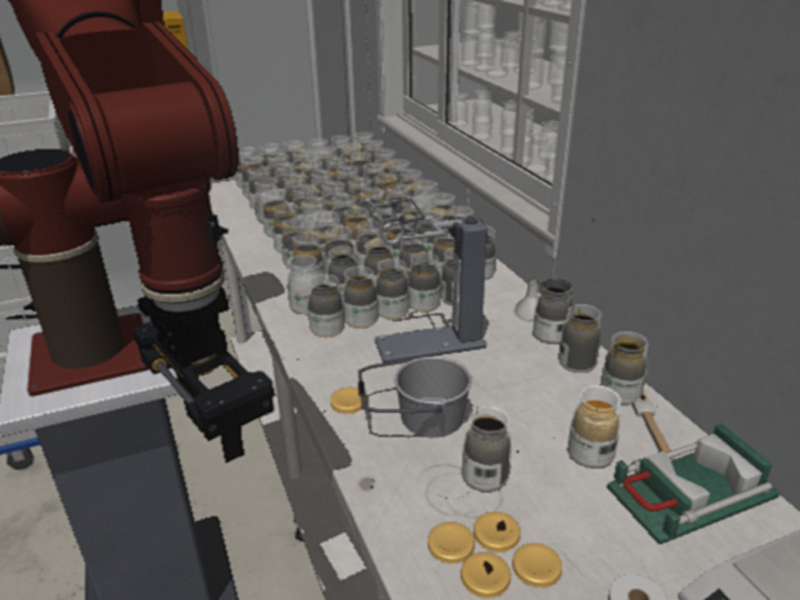

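The scene picture shows the pail at (430,355), with the bail partly hidden by the arm at about (375,395), and the balance column at (415,205). The side picture shows the pail at (433,395), bail grip (362,388), cap (347,400), jar (487,452), and hooks near (390,215). I'll enlarge these parts.

```bash
cat > h.py <<'E'
import numpy as np,cv2
from scipy.spatial.transform import Rotation as R
from bench import arm
def ray(c,u,v):
    K=c['camera_matrix'];d=np.array([(u-K[0,2])/K[0,0],(v-K[1,2])/K[1,1],1])
    if c.get('fish'):
        r=np.hypot(d[0],d[1]);d=np.array([*(d[:2]/max(r,1e-9)*np.sin(r)),np.cos(r)])
    return np.array(c['xyz']),R.from_rotvec(c['rotation']).apply(d/np.linalg.norm(d))
def onz(c,u,v,z):
    o,d=ray(c,u,v);return o+d*(z-o[2])/d[2]
def tri(rs):
    A=0;b=0
    for o,d in rs:
        P=np.eye(3)-np.outer(d,d);A=A+P;b=b+P@o
    x=np.linalg.solve(A,b);return x,[np.linalg.norm((np.eye(3)-np.outer(d,d))@(x-o)) for o,d in rs]
def proj(c,p):
    q=R.from_rotvec(c['rotation']).inv().apply(np.array(p)-c['xyz']);K=c['camera_matrix'];return K[0,0]*q[0]/q[2]+K[0,2],K[1,1]*q[1]/q[2]+K[1,2]
E
python3 - <<'E'
from h import *
im={n:arm.camera(n)[:,:,::-1] for n in['scene','side']}
def cr(n,x,y,w=100,h=75): return cv2.resize(im[n][y:y+h,x:x+w],(400,300),interpolation=cv2.INTER_CUBIC)
cv2.imwrite('pics/c1.png',np.vstack([np.hstack([cr('side',235,240),cr('side',250,130)]),np.hstack([cr('scene',240,210),cr('scene',215,95)])]))
E
```

```text
(no output)
```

View pics/c1.png

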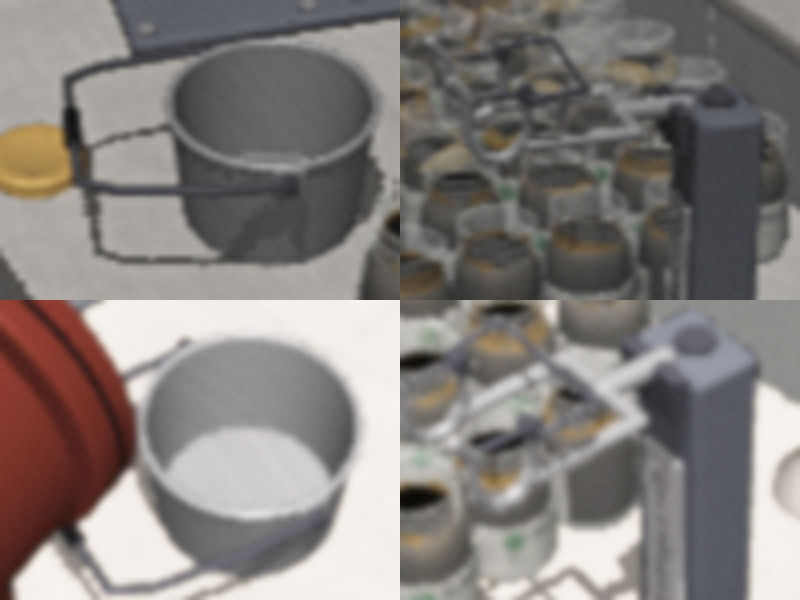

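```bash
python3 - <<'E'
from h import *
np.set_printoptions(precision=4,suppress=True)
S=arm.get_calibration('side');C=arm.get_calibration('scene')
k=1/1.42857
for n,u,v,z in [('grip',253,271.75,.072),('corner1',251.75,260,.072),('corner2',254.5,286.5,.072),('ear',307,286.5,.072),('rim',303.25,266.75,.08),('cap',347*k,398*k,.01),('jartop',489*k,426*k,.113),('baseFL',376*k,342*k,.014),('baseFR',384*k,357*k,.014),('baseBR',486*k,344*k,.014),('coltop',329,154.5,.25)]:
    print(n,onz(S,u,v,z))
for n,u,v,z in [('grip',240+18,210+59,.072),('corner2',240+27.5,210+72.5,.072),('rim',240+62,210+31.5,.08),('coltop',290,106,.25),('jar',522*k,388*k,.113),('baseBR',436*k,263*k,.014),('baseFR',367*k,303*k,.014)]: print('scene',n,onz(C,u,v,z))
E
```

```text
grip [ 0.4114 -0.4036  0.072 ]
corner1 [ 0.4239 -0.36    0.072 ]
corner2 [ 0.3968 -0.4543  0.072 ]
ear [ 0.5018 -0.4997  0.072 ]
rim [ 0.5195 -0.4417  0.08  ]
cap [ 0.4043 -0.3425  0.01  ]
jartop [ 0.5286 -0.6051  0.113 ]
baseFL [ 0.5083 -0.2073  0.014 ]
baseFR [ 0.5042 -0.2598  0.014 ]
baseBR [ 0.6969 -0.2971  0.014 ]
coltop [ 0.6787 -0.2468  0.25  ]
scene grip [ 0.4086 -0.4126  0.072 ]
scene corner2 [ 0.3989 -0.4497  0.072 ]
scene rim [ 0.5189 -0.4371  0.08  ]
scene coltop [ 0.6808 -0.2525  0.25  ]
scene jar [ 0.5316 -0.5922  0.113 ]
scene baseBR [ 0.6946 -0.2944  0.014 ]
scene baseFR [ 0.5458 -0.2685  0.014 ]
```

>>> jog_arm --moves '[[[0,0,0],-0.036],[[0,0,0],-0.036],[[0,0,0],-0.036],[[0,0,0],-0.036],[[0,0,0],-0.036],[[0,0,0],-0.036],[[0,0,0],-0.036],[[0,0,0],-0.036],[[0,0,0],-0.036],[[0.126,0.088,0],0],[[0.126,0.088,0],0],[[0.126,0.088,0],0],[[0.126,0.088,0],0],[[0.126,0.088,0],0],[[0.126,0.088,0],0],[[0.126,0.088,0],0],[[0.126,0.088,0],0],[[0.126,0.088,0],0],[[0.126,0.088,0],0]]' --hand 1

```text
time: 1.78
ee_pos: [0.4098, -0.4056, 0.2224]
eef_rot: [-2.506, -1.894, 0.0]
force: [0.9, -0.8, -0.3]
width: 0.999
gripper_force: 0.0
```

```bash
python3 - <<'E'
from h import *
s=arm.observe(); print(s['ee_pos'],s['eef_rot'],s['force'])
c=arm.get_calibration('wrist');print(c);t=R.from_rotvec(s['eef_rot']);print(t.inv().apply(c['xyz']-s['ee_pos']),t.as_matrix())
np.save('w1.npy',c,allow_pickle=True)
cv2.imwrite('pics/w1.png',cv2.resize(arm.camera('wrist')[:,:,::-1],(800,600),interpolation=cv2.INTER_CUBIC))
E
```

```text
[ 0.40976826 -0.40555093  0.22244764] [-2.50600504e+00 -1.89446871e+00  2.54909850e-05] [ 0.89037475 -0.76915777 -0.31878502]
{'camera_matrix': array([[325.1922621 ,   0.        , 279.20662954],
       [  0.        , 325.1922621 , 208.56738174],
       [  0.        ,   0.        ,   1.        ]]), 'xyz': array([ 0.43043283, -0.32928091,  0.38561375]), 'rotation': array([ 2.82416264, -0.3924138 , -0.05752387])}
[ 0.07902078 -0.00092803 -0.16316303] [[ 2.72675011e-01  9.62106197e-01 -6.39556122e-05]
 [ 9.62106198e-01 -2.72675007e-01  5.76895865e-05]
 [ 3.80644116e-05 -7.72625995e-05 -9.99999996e-01]]
```

View pics/w1.png

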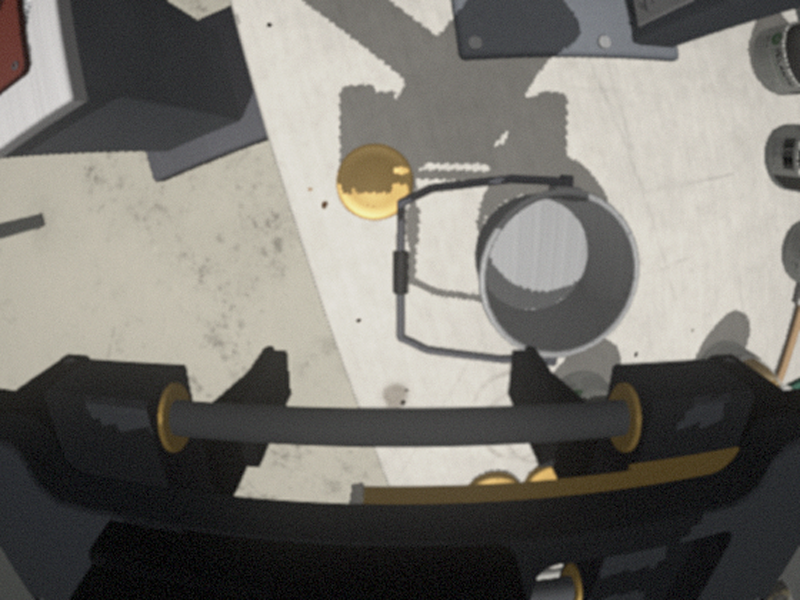

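The wrist view shows the bail bar running from (401,200) to (401,339), the grip at (401,272), the cap at (375,181), rim edges at x≈480 and 638, and the balance base's near edge from (460,57) to (678,57).

```bash
python3 - <<'E'
from h import *
np.set_printoptions(precision=4,suppress=True)
c=np.load('w1.npy',allow_pickle=True).item();c['fish']=1;k=.7
s=arm.observe();t=R.from_rotvec(s['eef_rot'])
P={}
for n,u,v,z in [('grip',401,272,.072),('c1',401,203,.072),('c2',401,338,.072),('rimL',480,272,.08),('rimR',638,265,.08),('rimB',560,354,.08),('cap',375,181,.01),('b1',460,57,.014),('b2',678,57,.014)]:
    P[n]=onz(c,u*k,v*k,z);print(n,P[n])
d=P['c1']-P['c2'];print(np.linalg.norm(d),np.degrees(np.arctan2(d[1],d[0]))-90)
d=P['b2']-P['b1'];print(np.linalg.norm(d),np.degrees(np.arctan2(d[1],d[0])))
print('grip in tool',t.inv().apply(P['grip']-s['ee_pos'])/.2)
E
```

```text
grip [ 0.4113 -0.4025  0.072 ]
c1 [ 0.4243 -0.3563  0.072 ]
c2 [ 0.398  -0.4498  0.072 ]
rimL [ 0.4638 -0.4151  0.08  ]
rimR [ 0.5824 -0.4416  0.08  ]
rimB [ 0.5095 -0.4928  0.08  ]
cap [ 0.4079 -0.3387  0.01  ]
b1 [ 0.5005 -0.2591  0.014 ]
b2 [ 0.7007 -0.2889  0.014 ]
0.09708757519225773 -15.753126151559016
0.20238687996495633 -8.47105284099045
grip in tool [-0.0087 -0.0121  0.7522]
```

>>> jog_arm --moves '[[[0,0,0],0],[[0,0,0],0],[[0,0,0],0],[[0,0,0.08],0],[[0,0,0.08],0],[[0,0,0.08],0],[[0,0,0.08],0],[[0,0,0.08],0],[[0,0,0.08],0],[[0,0,0],0],[[0,0,0],0]]' --hand 0.45

```text
time: 2.75
ee_pos: [0.4074, -0.4069, 0.1257]
eef_rot: [-2.506, -1.891, 0.0]
force: [0.3, 0.4, 0.6]
width: 0.454
gripper_force: 0.0
```

```bash
python3 - <<'E'
from h import *
s=arm.observe();t=R.from_rotvec(s['eef_rot']);print(s['ee_pos'],s['width'],t.inv().apply(np.array([.411,-.403,.072])-s['ee_pos'])/.2)
E
```

```text
[ 0.40738802 -0.4069414   0.12567855] 0.453878266523116 [0.02353943 0.01252473 0.26839938]
```

>>> jog_arm --moves '[[[0.024,0.012,0.04],0],[[0,0,0.06],0],[[0,0,0.06],0],[[0,0,0.06],0],[[0,0,0.06],0],[[0,0,0.06],0],[[0,0,0],0],[[0,0,0],0]]'

```text
time: 3.42
ee_pos: [0.4118, -0.402, 0.0571]
eef_rot: [-2.504, -1.893, 0.0]
force: [0.0, -0.6, 0.3]
width: 0.452
gripper_force: 0.0
```

>>> jog_arm --moves '[[[0,0,0],0],[[0,0,0],0],[[0,0,0],0],[[0,0,0],0],[[0,0,0],0],[[0,0,0],0],[[0,0,0],0],[[0,0,0],0]]' --hand 0

```text
time: 4.08
ee_pos: [0.4124, -0.4029, 0.0589]
eef_rot: [2.506, 1.894, -0.0]
force: [-1.9, 0.3, 2.3]
width: 0.114
gripper_force: 30.0
```

```bash
python3 - <<'E'
from h import *
s=arm.observe();print(s['ee_pos'],s['width']*87,s['gripper_force'],s['force'])
cv2.imwrite('pics/w2.png',cv2.resize(arm.camera('wrist')[:,:,::-1],(800,600),interpolation=cv2.INTER_CUBIC))
E
```

```text
[ 0.41239467 -0.4029054   0.05888572] 9.903863355191481 29.99991863965988 [-1.90706347  0.31889334  2.25961907]
```

View pics/w2.png

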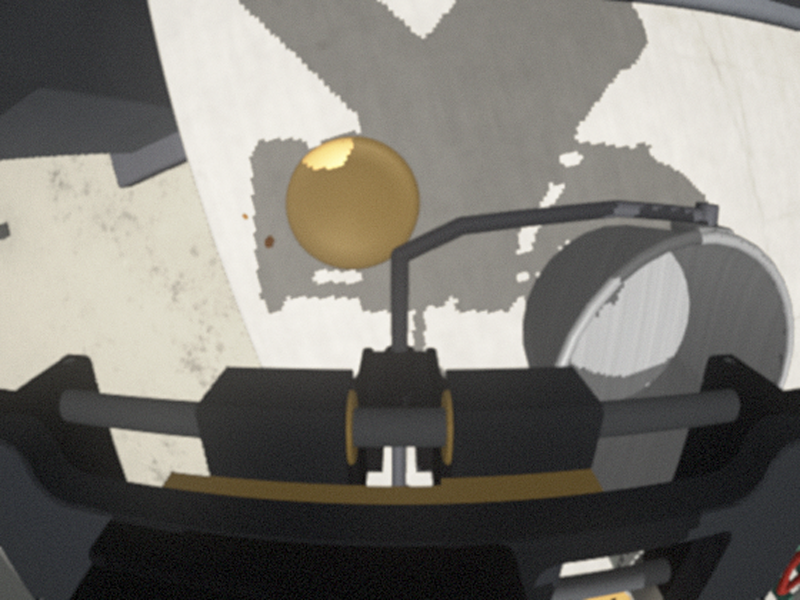

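>>> jog_arm --moves '[[[0,0.003,-0.06],0],[[0,0.009,-0.059],0],[[0,0.016,-0.058],0],[[0,0.022,-0.056],0],[[0,0.027,-0.054],0],[[0,0.033,-0.05],0],[[0,0.038,-0.047],0],[[0,0,0],0]]'

```text
time: 4.8
ee_pos: [0.4434, -0.4125, 0.1392]
eef_rot: [2.501, 1.892, 0.001]
force: [-4.9, 2.7, 5.6]
width: 0.118
gripper_force: 30.0
```

>>> jog_arm --moves '[[[0,0.043,-0.043],0],[[0,0.047,-0.038],0],[[0,0.05,-0.033],0],[[0,0.054,-0.027],0],[[0,0.056,-0.022],0],[[0,0.058,-0.015],0],[[0,0.059,-0.009],0],[[0,0.056,-0.002],0],[[0,0,0],0],[[0,0,0],0],[[0,0,0],0],[[0,0,0],0]]'

```text
time: 5.8
ee_pos: [0.5223, -0.4344, 0.174]
eef_rot: [2.505, 1.893, -0.0]
force: [-1.0, -1.9, 3.0]
width: 0.116
gripper_force: 30.0
```

```bash
python3 - <<'E'
from h import *
s=arm.observe();print(s['ee_pos'],s['width']*87,s['force'],s['torque'])
cv2.imwrite('pics/s2.png',cv2.resize(arm.camera('side')[100:330,180:480,::-1],(800,600),interpolation=cv2.INTER_CUBIC))
E
```

```text
[ 0.52229382 -0.43440406  0.17402982] 10.070073324547906 [-0.97746962 -1.87377603  3.00563425] [-0.30995812 -0.03167912  0.00903155]
```

View pics/s2.png

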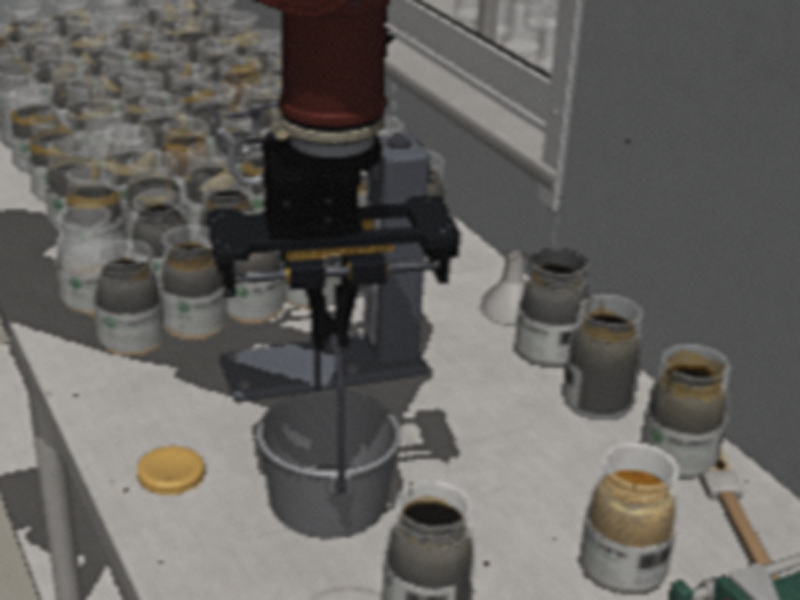

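The side crop shows the bail upright: the bar is between the fingers at (330,335), and the pail stands at (325,460). The cap (170,468) and jar (435,540) haven't moved. Next I lift and back off.

>>> jog_arm --moves '[[[0,0,-0.02],0],[[0,0,-0.03],0],[[0,0,-0.05],0],[[0,0,-0.06],0],[[0,0,-0.06],0],[[0,0,-0.06],0],[[0,0,-0.06],0],[[0,0,-0.06],0],[[0,0,-0.06],0],[[0,0,-0.06],0],[[0,0,-0.06],0],[[0,0,-0.06],0],[[0,0,-0.05],0],[[0,0,-0.03],0],[[0,0,-0.01],0],[[0,0,0],0],[[0,0,0],0],[[0,0,0],0],[[0,0,0],0]]'

```text
time: 7.43
ee_pos: [0.5221, -0.4336, 0.318]
eef_rot: [-2.505, -1.894, 0.0]
force: [0.2, 0.3, -3.6]
width: 0.114
gripper_force: 30.0
```

>>> jog_arm --moves '[[[0,-0.01,0],0],[[0,-0.02,0],0],[[0,-0.03,0],0],[[0,-0.04,0],0],[[0,-0.05,0],0],[[0,-0.06,0],0],[[0,-0.06,0],0],[[0,-0.06,0],0],[[0,-0.06,0],0],[[0,-0.06,0],0],[[0,-0.06,0],0],[[0,-0.06,0],0],[[0,-0.05,0],0],[[0,-0.04,0],0],[[0,-0.03,0],0],[[0,-0.02,0],0],[[0,-0.01,0],0],[[0,0,0],0]]'

```text
time: 8.93
ee_pos: [0.3836, -0.3946, 0.3193]
eef_rot: [2.506, 1.894, 0.0]
force: [0.8, 0.0, -4.0]
width: 0.111
gripper_force: 30.0
```

>>> jog_arm --moves '[[[0.01,0,0],0],[[0.03,-0.01,0],0],[[0.05,-0.01,0],0],[[0.06,-0.01,0],0],[[0.07,-0.02,0],0],[[0.08,-0.02,0],0],[[0.08,-0.02,0],0],[[0.08,-0.02,0],0],[[0.08,-0.02,0],0],[[0.08,-0.02,0],0],[[0.08,-0.02,0],0],[[0.07,-0.01,0],0],[[0.06,-0.01,0],0],[[0.05,-0.01,0],0],[[0.03,-0.01,0],0],[[0.01,0,0],0],[[0,0,0],0],[[0,0,0],0],[[0,0,0],0]]'

```text
time: 10.52
ee_pos: [0.3935, -0.2067, 0.3191]
eef_rot: [2.507, 1.894, -0.0]
force: [-0.5, -0.2, -4.5]
width: 0.115
gripper_force: 30.0
```

```bash
python3 - <<'E'
from h import *
s=arm.observe();print(s['ee_pos'],s['width']*87,s['force'])
c=arm.get_calibration('wrist');np.save('w3.npy',c,allow_pickle=True)
w=arm.camera('wrist')[:,:,::-1];cv2.imwrite('pics/w3raw.png',w)
cv2.imwrite('pics/w3.png',cv2.resize(w,(800,600),interpolation=cv2.INTER_CUBIC))
for n in['scene','side']: cv2.imwrite(f'pics/{n}3raw.png',arm.camera(n)[:,:,::-1])
E
```

```text
[ 0.3934707  -0.20671237  0.31907943] 10.039274899466811 [-0.51155164 -0.15106799 -4.45512387]
```

View pics/w3.png

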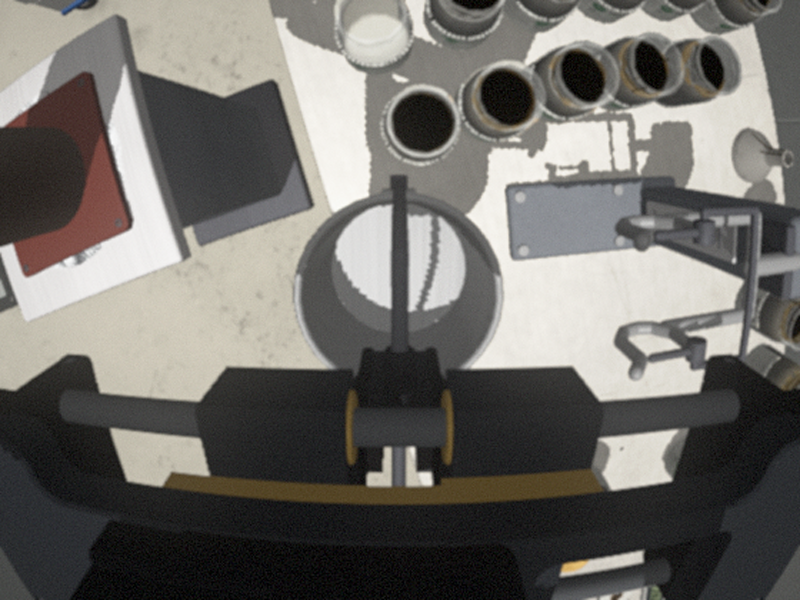

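The wrist view shows both hooks (tips near (628,240) and (636,372)), the crossbar at x≈752, and the base's front-left corners at (508,186) and (515,258). I'll enlarge the hooks.

```bash
python3 - <<'E'
from h import *
w=cv2.imread('pics/w3raw.png');a=cv2.resize(w[138:273,420:550],(578,600),interpolation=cv2.INTER_CUBIC)
s=cv2.imread('pics/scene3raw.png');b=cv2.resize(s[85:185,210:280],(210,300),interpolation=cv2.INTER_CUBIC)
s=cv2.imread('pics/side3raw.png');d=cv2.resize(s[110:210,250:320],(210,300),interpolation=cv2.INTER_CUBIC)
cv2.imwrite('pics/c3.png',np.hstack([a,np.vstack([b,d])]))
E
```

```text
(no output)
```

View pics/c3.png

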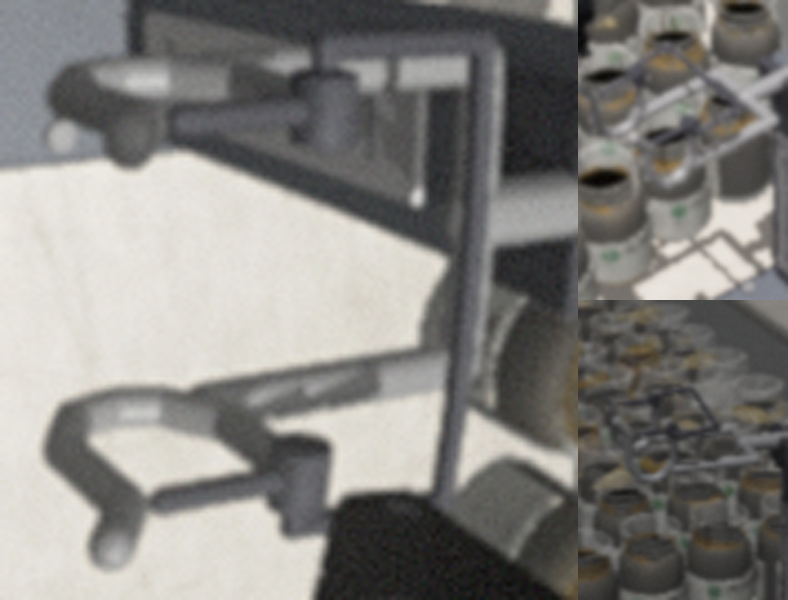

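```bash
python3 - <<'E'
from h import *
from scipy.optimize import least_squares
np.set_printoptions(precision=4,suppress=True)
c=np.load('w3.npy',allow_pickle=True).item();c['fish']=1
k=578/130
pts=[((132,140),(-27,32,50)),((108,550),(-27,-32,50)),((172,120),(-11,32,34)),((156,501),(-11,-32,34)),((325,80),(18,32,38)),((305,448),(18,-32,38))]
obs=np.array([onz(c,420+u/k,138+v/k,.25+m[2]/1000)[:2] for (u,v),m in pts]);m=np.array([p[1] for p in pts])/1000
print(obs)
def f(p):
    C,S=np.cos(p[2]),np.sin(p[2]);return (np.c_[p[0]+C*m[:,0]-S*m[:,1],p[1]+S*m[:,0]+C*m[:,1]]-obs).ravel()
r=least_squares(f,[.53,-.22,-.15]);print(r.x,np.degrees(r.x[2]),r.fun.reshape(-1,2)*1000)
for a,z in [((508,186),.014),((515,258),.014)]: print(onz(c,a[0]*.7,a[1]*.7,z))
s=arm.observe();C,S=np.cos(r.x[2]),np.sin(r.x[2]);d=s['ee_pos'][:2]-r.x[:2];print('tcp in seat',C*d[0]+S*d[1],-S*d[0]+C*d[1],s['ee_pos'])
for n in['scene','side']:
    cc=arm.get_calibration(n)
    for q in m: 
        X=[r.x[0]+C*q[0]-S*q[1],r.x[1]+S*q[0]+C*q[1],.25+q[2]];print(n,np.array(proj(cc,X)))
E
```

```text
[[ 0.5085 -0.1879]
 [ 0.4977 -0.2508]
 [ 0.5246 -0.1915]
 [ 0.5149 -0.2552]
 [ 0.5528 -0.1907]
 [ 0.5437 -0.2528]]
[ 0.5303 -0.2223 -0.1267] -7.256920884672331 [[-0.9617  0.6847]
 [ 1.8177  0.134 ]
 [-1.1187  2.3349]
 [ 0.4903  2.501 ]
 [-0.6162 -2.1505]
 [ 0.3886 -3.5042]]
[ 0.515  -0.1821  0.014 ]
[ 0.505  -0.2574  0.014 ]
tcp in seat -0.13776495410825265 -0.001675691883006378 [ 0.3934 -0.2066  0.319 ]
scene [208.0937 112.7558]
scene [226.6165 129.0967]
scene [215.5529 115.6089]
scene [233.9536 131.7217]
scene [226.8851 108.1968]
scene [245.4866 123.9307]
side [256.3268 138.2129]
side [262.3415 148.0587]
side [262.888  143.5796]
side [269.1463 153.5735]
side [274.1923 140.7659]
side [280.9515 150.5905]
```

>>> jog_arm --moves '[[[0,0,0.005],-0.01],[[0,0,0.01],-0.014],[[0,0,0.01],-0.01],[[0,0,0],-0.006],[[0.006,0,0],0],[[0.012,0,0],0],[[0.006,0,0],0],[[0,0,0],0],[[0,0,0],0],[[0,0.01,0],0],[[0,0.02,0],0],[[0,0.03,0],0],[[0,0.03,0],0],[[0,0.03,0],0],[[0,0.03,0],0],[[0,0.03,0],0],[[0,0.03,0],0],[[0,0.03,0],0],[[0,0.03,0],0]]'

```text
time: 12.25
ee_pos: [0.4483, -0.2096, 0.314]
eef_rot: [-2.382, -2.048, 0.0]
force: [-0.1, 0.0, -3.3]
width: 0.112
gripper_force: 30.0
```

>>> jog_arm --moves '[[[0,0.03,0],0],[[0,0.03,0],0],[[0,0.03,0],0],[[0,0.03,0],0],[[0,0.03,0],0],[[0,0.03,0],0],[[0,0.03,0],0],[[0,0.03,0],0],[[0,0.03,0],0],[[0,0.03,0],0],[[0,0.03,0],0],[[0,0.02,0],0],[[0,0.01,0],0],[[0,0,0],0],[[0,0,0],0],[[0,0,0],0],[[0,0,0],0],[[0,0,0],0]]'

```text
time: 13.75
ee_pos: [0.5186, -0.2203, 0.3143]
eef_rot: [2.382, 2.048, -0.0]
force: [0.1, -0.4, -3.6]
width: 0.114
gripper_force: 30.0
```

```bash
cat > st.py <<'E'
from h import *
np.set_printoptions(precision=4,suppress=True)
s=arm.observe();d=s['ee_pos'][:2]-np.array([.5303,-.2225]);a=np.radians(-8.6);C,S=np.cos(a),np.sin(a)
r=R.from_rotvec(s['eef_rot']).as_matrix()
print('in seat mm',1000*(C*d[0]+S*d[1]),1000*(-S*d[0]+C*d[1]),'z',s['ee_pos'][2],'yaw',np.degrees(np.arctan2(r[1,1],r[0,1])),s['force'],s['time'],s['width']*87)
E
python3 st.py; python3 - <<'E'
from h import *
c=arm.get_calibration('wrist');np.save('w4.npy',c,allow_pickle=True)
w=arm.camera('wrist')[:,:,::-1];cv2.imwrite('pics/w4.png',cv2.resize(w,(800,600),interpolation=cv2.INTER_CUBIC))
E
```

```text
in seat mm -11.8510319803653 0.44481315812733596 z 0.31425329430530335 yaw -8.624883601639551 [ 0.0543 -0.3737 -3.6304] 13.75 9.960660725717814
```

View pics/w4.png

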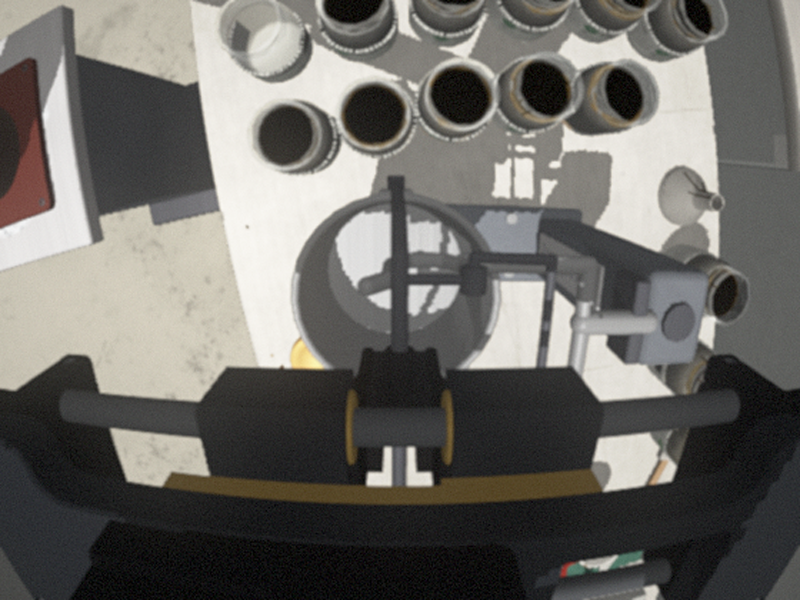

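The wrist view shows the far hook under the bar: tip at (370,285), keeper hinge block at (473,277), the bar's leg at x≈399 between them.

```bash
python3 - <<'E'
from h import *
np.set_printoptions(precision=1,suppress=True)
c=np.load('w4.npy',allow_pickle=True).item();c['fish']=1
s=arm.observe();t=R.from_rotvec(s['eef_rot'])
for n,u,v,z in [('tip',370,285,.30),('hinge',473,267,.29),('hingeMid',473,278,.284),('corner bar',398,180+0,.327)]:
    print(n,1000*t.inv().apply(onz(c,u*.7,v*.7,z)-s['ee_pos']))
E
```

```text
tip [ 31.  -12.4  14.2]
hinge [36.1 30.  24.2]
hingeMid [29.9 31.2 30.2]
corner bar [ 73.3  -1.2 -12.8]
```

>>> jog_arm --moves '[[[0,0.008,0],0],[[0,0.012,0],0],[[0,0.005,0],0],[[0,0,0],0],[[0,0,0.01],0],[[0,0,0.02],0],[[0,0,0.025],0],[[0,0,0.025],0],[[0,0,0.025],0],[[0,0,0.02],0],[[0,0,0.01],0],[[0,0,0.01],0],[[0,0,0],0],[[0,0,0],0],[[0,0,0],0]]'

```text
time: 15.05
ee_pos: [0.5239, -0.2212, 0.2855]
eef_rot: [2.382, 2.048, 0.0]
force: [0.4, 0.4, -3.2]
width: 0.114
gripper_force: 30.0
```

```bash
python3 st.py
```

```text
in seat mm -6.49956420152946 0.3724627782480817 z 0.2854809551792731 yaw -8.621289693348588 [ 0.3708  0.3606 -3.2276] 15.05 9.917251518942548
```

>>> jog_arm --moves '[[[0,0,0.005],0],[[0,0,0.005],0],[[0,0,0.005],0],[[0,0,0.005],0],[[0,0,0.005],0],[[0,0,0.005],0],[[0,0,0.005],0],[[0,0,0.005],0],[[0,0,0],0]]'

```text
time: 15.8
ee_pos: [0.5236, -0.221, 0.2768]
eef_rot: [-2.382, -2.048, 0.0]
force: [0.0, -0.5, -3.7]
width: 0.113
gripper_force: 30.0
```

>>> jog_arm --moves '[[[0,0,0.005],0],[[0,0,0.005],0],[[0,0,0.005],0],[[0,0,0.005],0],[[0,0,0],0]]'

```text
time: 16.22
ee_pos: [0.5238, -0.2211, 0.2731]
eef_rot: [2.382, 2.048, 0.0]
force: [-0.2, -0.7, -2.9]
width: 0.114
gripper_force: 30.0
```

>>> jog_arm --moves '[[[0,0,0.005],0],[[0,0,0.005],0],[[0,0,0.005],0],[[0,0,0.005],0],[[0,0,0],0]]'

```text
time: 16.63
ee_pos: [0.5238, -0.2211, 0.2691]
eef_rot: [2.382, 2.048, 0.0]
force: [-0.0, -0.1, -1.9]
width: 0.115
gripper_force: 30.0
```

>>> jog_arm --moves '[[[0,0,0.005],0],[[0,0,0.005],0],[[0,0,0.005],0],[[0,0,0.005],0],[[0,0,0],0]]'

```text
time: 17.05
ee_pos: [0.5238, -0.2211, 0.2651]
eef_rot: [2.382, 2.048, 0.0]
force: [-0.1, 1.0, 0.4]
width: 0.116
gripper_force: 30.0
```

>>> jog_arm --moves '[[[0,0,0.005],0],[[0,0,0.005],0],[[0,0,0.005],0],[[0,0,0],0]]'

```text
time: 17.38
ee_pos: [0.5239, -0.2211, 0.2622]
eef_rot: [2.382, 2.048, 0.0]
force: [-1.7, 0.6, 2.5]
width: 0.114
gripper_force: 30.0
```

>>> jog_arm --moves '[[[0,0,0.005],0],[[0,0,0.005],0],[[0,0,0.005],0],[[0,0,0],0]]'

```text
time: 17.72
ee_pos: [0.5238, -0.2211, 0.259]
eef_rot: [2.382, 2.048, -0.0]
force: [-1.5, -0.2, 1.3]
width: 0.117
gripper_force: 30.0
```

>>> jog_arm --moves '[[[0,0,0.005],0],[[0,0,0.005],0],[[0,0,0.005],0],[[0,0,0],0]]'

```text
time: 18.05
ee_pos: [0.5238, -0.2211, 0.256]
eef_rot: [2.382, 2.048, 0.0]
force: [-0.9, 0.6, 2.6]
width: 0.115
gripper_force: 30.0
```

>>> jog_arm --moves '[[[0,0,0.005],0],[[0,0,0.005],0],[[0,0,0.005],0],[[0,0,0],0]]'

```text
time: 18.38
ee_pos: [0.5239, -0.2211, 0.253]
eef_rot: [2.382, 2.048, 0.0]
force: [-1.4, 0.0, 4.3]
width: 0.113
gripper_force: 30.0
```

>>> jog_arm --moves '[[[0,0,0.005],0],[[0,0,0.005],0],[[0,0,0],0]]'

```text
time: 18.63
ee_pos: [0.5239, -0.2211, 0.2511]
eef_rot: [2.382, 2.048, 0.0]
force: [-0.9, 0.4, 5.0]
width: 0.116
gripper_force: 30.0
```

>>> jog_arm --moves '[[[0,0,0.005],0],[[0,0,0.005],0],[[0,0,0.005],0],[[0,0,0],0]]'

```text
time: 18.97
ee_pos: [0.5241, -0.2212, 0.2483]
eef_rot: [2.381, 2.048, 0.001]
force: [-0.4, -0.3, 4.7]
width: 0.117
gripper_force: 30.0
```

>>> jog_arm --moves '[[[0,0,0.005],0],[[0,0,0.005],0],[[0,0,0.005],0],[[0,0,0],0]]'

```text
time: 19.3
ee_pos: [0.5244, -0.2212, 0.2456]
eef_rot: [2.381, 2.047, 0.001]
force: [-0.0, 1.4, 5.4]
width: 0.112
gripper_force: 30.0
```

>>> jog_arm --moves '[[[0,0,0.005],0],[[0,0,0.005],0],[[0,0,0],0]]'

```text
time: 19.55
ee_pos: [0.5245, -0.2212, 0.2437]
eef_rot: [2.381, 2.047, 0.002]
force: [1.0, -0.4, 5.1]
width: 0.112
gripper_force: 30.0
```

>>> jog_arm --moves '[[[0,0,0.005],0],[[0,0,0.005],0],[[0,0,0],0]]'

```text
time: 19.8
ee_pos: [0.5247, -0.2213, 0.242]
eef_rot: [2.38, 2.047, 0.002]
force: [0.6, 0.4, 7.2]
width: 0.117
gripper_force: 30.0
```

>>> jog_arm --moves '[[[0,0,0.005],0],[[0,0,0.005],0],[[0,0,0],0]]'

```text
time: 20.05
ee_pos: [0.5249, -0.2213, 0.2401]
eef_rot: [2.38, 2.047, 0.003]
force: [0.9, 0.7, 7.4]
width: 0.112
gripper_force: 30.0
```

```bash
python3 st.py
```

```text
in seat mm -5.525587203717178 0.400424927379824 z 0.24013831726344698 yaw -8.612647978726738 [0.8606 0.7201 7.3591] 20.05 9.702289723309432
```

>>> jog_arm --moves '[[[0,0,0.005],0],[[0,0,0.005],0],[[0,0,0],0]]'

```text
time: 20.3
ee_pos: [0.5249, -0.2213, 0.2383]
eef_rot: [2.38, 2.046, 0.003]
force: [0.4, 0.9, 6.5]
width: 0.114
gripper_force: 30.0
```

>>> jog_arm --moves '[[[0,0,0.005],0],[[0,0,0.005],0],[[0,0,0],0]]'

```text
time: 20.55
ee_pos: [0.5248, -0.2214, 0.2363]
eef_rot: [2.38, 2.047, 0.002]
force: [-0.4, 1.6, 7.4]
width: 0.111
gripper_force: 30.0
```

```bash
python3 st.py; python3 -c "
from h import *
s=arm.observe();print(s['joints'],s['torque'])"
```

```text
in seat mm -5.575319450219297 0.30569640235790213 z 0.23632091880576347 yaw -8.611445930343395 [-0.4025  1.6312  7.4103] 20.55 9.648193465262866
[-5.37867189e-01  7.69318960e-02  1.66046741e+00  4.93609950e-04
  1.40106003e+00 -3.87650592e-01] [ 0.05121467 -0.18401586 -0.01648732]
```

>>> jog_arm --moves '[[[0,0,0.005],0],[[0,0,0.005],0],[[0,0,0],0]]'

```text
time: 20.8
ee_pos: [0.5247, -0.2214, 0.2343]
eef_rot: [2.38, 2.047, 0.002]
force: [0.6, 0.9, 8.3]
width: 0.113
gripper_force: 30.0
```

>>> jog_arm --moves '[[[0,0,0.005],0],[[0,0,0.005],0],[[0,0,0],0]]'

```text
time: 21.05
ee_pos: [0.5246, -0.2214, 0.2323]
eef_rot: [2.38, 2.047, 0.002]
force: [-0.8, 1.2, 7.1]
width: 0.11
gripper_force: 30.0
```

>>> jog_arm --moves '[[[0,0,0.005],0],[[0,0,0.005],0],[[0,0,0],0]]'

```text
time: 21.3
ee_pos: [0.5241, -0.2214, 0.23]
eef_rot: [2.381, 2.047, 0.0]
force: [-1.9, 0.3, 7.3]
width: 0.115
gripper_force: 30.0
```

>>> jog_arm --moves '[[[0,0,0.005],0],[[0,0,0.005],0],[[0,0,0],0]]'

```text
time: 21.55
ee_pos: [0.524, -0.2211, 0.2263]
eef_rot: [2.382, 2.048, 0.001]
force: [2.4, -0.6, 1.0]
width: 0.111
gripper_force: 30.0
```

>>> jog_arm --moves '[[[0,0,0.005],0],[[0,0,0.005],0],[[0,0,0],0]]'

```text
time: 21.8
ee_pos: [0.5247, -0.2212, 0.2255]
eef_rot: [2.381, 2.047, 0.002]
force: [4.9, -0.6, 2.8]
width: 0.115
gripper_force: 30.0
```

```bash
python3 st.py
```

```text
in seat mm -5.704812524481848 0.4283673819564138 z 0.22554086728007564 yaw -8.614027714464015 [ 4.8642 -0.5736  2.8481] 21.8 10.00918701779273
```

>>> jog_arm --moves '[[[0,0.01,0],0],[[0,0.01,0],0],[[0,0,0],0],[[0,0,0],0],[[0,0,0],0],[[0,0,0],0]]'

```text
time: 22.3
ee_pos: [0.5276, -0.2216, 0.225]
eef_rot: [-2.382, -2.048, 0.0]
force: [0.9, -0.1, 1.8]
width: 0.118
gripper_force: 30.0
```

```bash
python3 st.py; python3 - <<'E'
from h import *
w=arm.camera('wrist')[:,:,::-1];s=arm.camera('side')[:,:,::-1]
cv2.imwrite('pics/f5.png',np.hstack([cv2.resize(w[100:300,180:380],(400,400),interpolation=cv2.INTER_CUBIC),cv2.resize(s[100:300,200:400],(400,400),interpolation=cv2.INTER_CUBIC)]))
E
```

```text
in seat mm -2.7731401344041964 0.4862423976426103 z 0.2250371874478965 yaw -8.62033658999771 [ 0.888  -0.1057  1.8302] 22.3 10.27858263548374
```

View pics/f5.png

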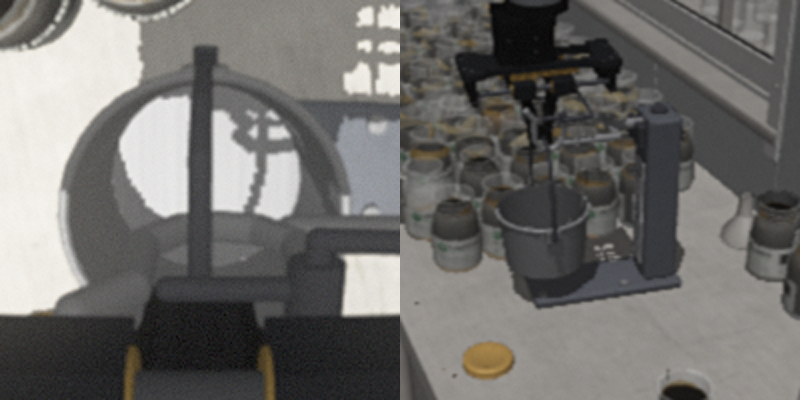

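The last picture shows the keeper rod level above the wire (left, (158,290) to (290,290), crossing over the bail leg), with the pail hanging upright by the column. It has snapped in, so I ease off, release and retreat.

>>> jog_arm --moves '[[[0,0,-0.005],0],[[0,0,-0.005],0],[[0,0,-0.005],0],[[0,0,0],0],[[0,0,0],0],[[0,0,0],0]]'

```text
time: 22.9
ee_pos: [0.5277, -0.2216, 0.2281]
eef_rot: [-2.382, -2.048, 0.0]
force: [1.2, 0.5, 0.4]
width: 0.113
gripper_force: 30.0
```

>>> jog_arm --moves '[[[0,0,0],0],[[0,0,0],0],[[0,0,0],0],[[0,0,0],0],[[0,0,0],0],[[0,0,0],0],[[0,0,0],0],[[0,0,0],0],[[0,0,0],0],[[0,0,0],0]]' --hand 0.45

```text
time: 23.73
ee_pos: [0.5277, -0.2217, 0.2281]
eef_rot: [2.382, 2.048, -0.0]
force: [0.1, 0.5, -0.3]
width: 0.446
gripper_force: 0.0
```

>>> jog_arm --moves '[[[0,0,-0.01],0],[[0,0,-0.02],0],[[0,0,-0.04],0],[[0,0,-0.05],0],[[0,0,-0.06],0],[[0,0,-0.06],0],[[0,0,-0.06],0],[[0,0,-0.06],0],[[0,0,-0.06],0],[[0,0,-0.06],0],[[0,0,-0.06],0],[[0,0,-0.04],0],[[0,0,-0.02],0],[[0,0,0],0],[[0,0,0],0],[[0,0,0],0],[[0,0,0],0],[[0,0,0],0],[[0,0,0],0],[[0,0,0],0]]'

```text
time: 25.4
ee_pos: [0.5276, -0.2216, 0.3478]
eef_rot: [-2.382, -2.048, 0.0]
force: [0.7, 0.2, 0.1]
width: 0.449
gripper_force: 0.0
```

>>> jog_arm --moves '[[[0,0,0],0],[[0,0,0],0],[[0,0,0],0],[[0,0,0],0],[[0,0,0],0],[[0,0,0],0],[[0,0,0],0],[[0,0,0],0],[[0,0,0],0],[[0,0,0],0],[[0,0,0],0],[[0,0,0],0],[[0,0,0],0],[[0,0,0],0],[[0,0,0],0],[[0,0,0],0],[[0,0,0],0],[[0,0,0],0],[[0,0,0],0],[[0,0,0],0]]'

```text
time: 27.07
ee_pos: [0.5277, -0.2217, 0.3481]
eef_rot: [-2.382, -2.048, 0.0]
force: [-0.1, 0.0, 0.7]
width: 0.451
gripper_force: 0.0
```

```bash
python3 - <<'E'
from h import *
def g(): return arm.camera('side').astype(int)[100:300,200:400]
a=g()
for i in range(20): b=g()
print(abs(a-b).mean(),(abs(a-b).max(2)>40).sum())
E
```

```text
1.057475 0
```

```bash
python3 - <<'E'
from h import *
def g(): return arm.camera('side').astype(int)[100:300,200:400]
a=g();m=0
for i in range(50): m=max(m,(abs(a-g()).max(2)>40).sum())
print(m,arm.observe()['force']); print(arm.sign_off())
E
```

```text
0 [-0.96512348  0.03810335  0.91305342]
the job is handed in; nothing more can be done
None
```

The job is handed in, with no verdict returned: the keeper snapped closed over the bail, the pail was released and hung still in the side camera, and the gripper was clear above at about 30 s of the 72 s allowed.

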